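Set up the sanding corner: swap the grate, rack the tubes, start the extractor

TASK

Get the sanding corner ready. Take the too-short grate that lies loose in the green extractor's opening out onto the bench, pick the look-alike that really fits, tuck its edge under the yellow lip and lower the other edge until it lies flat and fully home, and lay every blue tube of the length that fits the wooden rack (two or three of them) across its two rails, side by side between the fences. Only when all of that is in place, push the red-knobbed switch lever right over to start the extractor; leave grates and tubes of the wrong size lying on the bench, and don't disturb the drill, the tape roll or the spray can.

Things in the scene. Friction and masses are not known exactly. Their poses are not given: they have to be found in the camera images.
- extractor: Fixed green extractor box, 180 (x) by 140 mm (y), turned about the vertical only. Origin: centre of its underside. Its top has a recess for one grate. A grate that fits cannot go straight down: its +x edge goes under the yellow lip with the -x edge raised, then the -x edge is lowered behind the low rim. No catch or spring.
- recess (a point): Centre of the recess's black floor, 55 mm above the extractor's origin; axes as the extractor's. The recess is 118 mm long (x) by 84 mm wide (y). Green rims 8 mm high and 8 mm thick bound it on the -x side and both y sides.
- lip (a point): Middle of the yellow lip's free edge, on its underside: 45 mm along +x from the recess centre and 14 mm above its floor. The lip is 100 mm wide (y), 5 mm thick, and covers the last 14 mm of the recess up to the yellow end wall at x = 59 mm, on the side away from the robot.
- grate_b: Extractor grate: perforated aluminium plate 110 mm long (x), 76 mm wide (y), 6 mm thick; black upright grip ridge at its centre, 50 mm long (x), 12 mm thick (y), top 44 mm above the underside. About 0.2 kg. Same both ways round. Origin: centre of the underside, z up. The grates differ in length only.
- grate_a: Extractor grate: perforated aluminium plate 92 mm long (x), 76 mm wide (y), 6 mm thick; black upright grip ridge at its centre, 50 mm long (x), 12 mm thick (y), top 44 mm above the underside. About 0.2 kg. Same both ways round. Origin: centre of the underside, z up. The grates differ in length only. Starts in the extractor's recess.
- grate_c: Extractor grate: perforated aluminium plate 128 mm long (x), 76 mm wide (y), 6 mm thick; black upright grip ridge at its centre, 50 mm long (x), 12 mm thick (y), top 44 mm above the underside. About 0.2 kg. Same both ways round. Origin: centre of the underside, z up. The grates differ in length only.
- rack: Fixed wooden rack, 140 (x) by 236 mm (y), turned about the vertical only. Origin: centre of its underside. Two black rails 10 mm wide run along y at x = -48 and +48 mm, tops 75 mm up; floor between them 50 mm up. Fences round the edge, tops 87 mm up, inner faces at x = +-62 and y = +-112 mm. Tubes lie along x across both rails; three fit side by side, e.g. at y = -66, 0, 66 mm.
- tube_a: Loose blue square tube, 36 x 36 mm outside, 3 mm wall, 115 mm long along its x axis, open at both ends; about 0.14 kg; lies on the bench. Origin: at its middle (18 mm above what it lies on). Looks like the other tubes apart from its length. May be absent.
- tube_b: Loose blue square tube, 36 x 36 mm outside, 3 mm wall, 115 mm long along its x axis, open at both ends; about 0.14 kg; lies on the bench. Origin: at its middle (18 mm above what it lies on). Looks like the other tubes apart from its length. May be absent.
- tube_c: Loose blue square tube, 36 x 36 mm outside, 3 mm wall, 115 mm long along its x axis, open at both ends; about 0.14 kg; lies on the bench. Origin: at its middle (18 mm above what it lies on). Looks like the other tubes apart from its length. May be absent.
- tube_d: Loose blue square tube, 36 x 36 mm outside, 3 mm wall, 85 mm long along its x axis, open at both ends; about 0.14 kg; lies on the bench. Origin: at its middle (18 mm above what it lies on). Looks like the other tubes apart from its length.
- tube_e: Loose blue square tube, 36 x 36 mm outside, 3 mm wall, 145 mm long along its x axis, open at both ends; about 0.14 kg; lies on the bench. Origin: at its middle (18 mm above what it lies on). Looks like the other tubes apart from its length.
- switch (a joint): Angle of the switch lever, rad: near 0 = off (leaning to the base's -x side), 1.0 = fully over (leaning to the base's +x side), where a hard stop is. Light friction (about 1 N at the knob); it stays where it is left.
- switch_tip (a point): Centre of the lever's red ball knob (26 mm diameter), 80 mm from the pivot on a 10 mm rod.
- switch_base: Fixed switch block, 70 mm (its x) by 50 mm (its y) by 25 mm high, turned about the vertical. Origin: centre of its underside. The lever's pivot lies 22 mm above the origin along y; pushing the lever from off to on moves the knob along +x by about 77 mm, through 102 mm above the bench at mid-swing.
- drill: Bystander: green and black cordless drill lying on its side, about 240 x 190 mm, 60 mm high. Do not disturb.
- tape: Bystander: roll of blue tape, 100 mm diameter, 48 mm high. Do not disturb.
- spray: Bystander: upright spray can, 64 mm diameter, 140 mm high. Do not disturb.
There are look-alikes about, which are no part of the job. Leave any orange or turquoise look-alike of the grate_a alone.

How it is judged (in metres and radians):
On the way, in this order (a step that is already met when the one before it is completed fails the run):
1. the fitting grate lies flat in the recess under the lip and every 115 mm tube lies across the rails, with the switch still off (x of grate_b in the frame of extractor between -0.008 and 0.008 m and y of grate_b in the frame of extractor between -0.008 and 0.008 m and z of grate_b in the frame of extractor between 0.05 and 0.0585 m and angle between grate_b's own z axis and vertical below 0.045 rad and x of tube_a in the frame of rack between -0.009 and 0.009 m and y of tube_a in the frame of rack between -0.1 and 0.1 m and z of tube_a in the frame of rack between 0.087 and 0.098 m and angle between tube_a's own x axis and vertical between 1.5 and 1.642 rad and angle between the x axis of each of tube_a, tube_b, tube_c and the x axis of rack, either way round below 0.35 rad and x of tube_b in the frame of rack between -0.009 and 0.009 m and y of tube_b in the frame of rack between -0.1 and 0.1 m and z of tube_b in the frame of rack between 0.087 and 0.098 m and angle between tube_b's own x axis and vertical between 1.5 and 1.642 rad and x of tube_c in the frame of rack between -0.009 and 0.009 m and y of tube_c in the frame of rack between -0.1 and 0.1 m and z of tube_c in the frame of rack between 0.087 and 0.098 m and angle between tube_c's own x axis and vertical between 1.5 and 1.642 rad and value of joint switch below 0.4 rad), for 0.2 s.
2. the switch lever is pushed right over (value of joint switch above 0.85 rad), for 0.1 s.
At the end, for the whole second after the job is handed in: 110 mm grate in the recess: within 8 mm of centre, 3.5 mm of the floor, tilt < 0.045 rad. Every 115 mm tube across both rails, inside the fences (9 mm in x, 100 mm in y, centre 87-98 mm up, level to 0.07 rad). Other grates and tubes on the bench. Switch > 0.85 rad. All at rest (x of grate_b in the frame of extractor between -0.008 and 0.008 m and y of grate_b in the frame of extractor between -0.008 and 0.008 m and z of grate_b in the frame of extractor between 0.05 and 0.0585 m and angle between grate_b's own z axis and vertical below 0.045 rad and x of tube_a in the frame of rack between -0.009 and 0.009 m and y of tube_a in the frame of rack between -0.1 and 0.1 m and z of tube_a in the frame of rack between 0.087 and 0.098 m and angle between tube_a's own x axis and vertical between 1.5 and 1.642 rad and angle between the x axis of each of tube_a, tube_b, tube_c and the x axis of rack, either way round below 0.35 rad and x of tube_b in the frame of rack between -0.009 and 0.009 m and y of tube_b in the frame of rack between -0.1 and 0.1 m and z of tube_b in the frame of rack between 0.087 and 0.098 m and angle between tube_b's own x axis and vertical between 1.5 and 1.642 rad and x of tube_c in the frame of rack between -0.009 and 0.009 m and y of tube_c in the frame of rack between -0.1 and 0.1 m and z of tube_c in the frame of rack between 0.087 and 0.098 m and angle between tube_c's own x axis and vertical between 1.5 and 1.642 rad and height (world z) of each of grate_a, grate_c below 0.02 m and height (world z) of each of tube_d, tube_e below 0.035 m and linear speed of each of tube_a, tube_b, tube_c, grate_b below 0.02 m/s and value of joint switch above 0.85 rad); the robot touches nothing.
It fails at once if the drill is disturbed (moved more than 40 mm) (distance of drill from where it was at the start of the episode above 0.04 m).
It fails at once if the tape roll is disturbed (moved more than 40 mm) (distance of tape from where it was at the start of the episode above 0.04 m).
It fails at once if the spray can is disturbed (moved more than 40 mm) (distance of spray from where it was at the start of the episode above 0.04 m).
Of tube_a, tube_b, tube_c only 2 to 3 are there at a start; the rules pass over those that are not, and their reading is None.
At some moment in a run one of tube_a, tube_b, tube_c, grate_b may be knocked a few centimetres aside while the robot is not near it.
Once in a run the grip may slacken for a moment while it holds something.
It also fails if it takes over 210 s, if anything falls off the work surface, if the arm or the gripper's body presses on something with over 40 N, if the wrist force passes 120 N, or if a joint passes its speed limit or range.

ROBOT

A 7-joint arm with a two-finger parallel gripper is mounted at the origin on the work surface. World frame = base frame: x ahead of the robot, y to its left, z up, the work surface at z = 0. Lengths are in m, angles in degrees, forces in N, time in s.
With the tool pointing down it reaches from about 0.4 to 0.85 m from the base axis. Payload 4.5 kg.
Tool frame: the origin (TCP) lies on the centre line of the jaws, within the pads' length; the fingertips stand 8 mm ahead of it and the grasp point (between the pads) lies 11 mm behind it; z points along the fingers, y is the direction in which the jaws open and shut (so a half turn about z gives the same grasp; the last joint's range is limited). The gripper opens to 85 mm and grips with 20 to 120 N. Pads are 22 mm wide; open, the fingers measure 114 mm over their backs; the gripper's body (76 mm by 85 mm) begins 54 mm behind the grasp point. The pads swing forward as they close: fully open they stand 13 mm farther back than shut.
Start: joints at [-67.219, 39.483, -11.15, 89.685, 9.013, 51.709, -12.324], TCP at [0.222, 0.584, 0.239] pointing down, gripper open.
Joint ranges: [-172.22, 172.22], [-26.19, 119.32], [-84.43, 86.54], [7.71, 146.69], [-57.33, 237.33], [2.42, 119.75], [-152.13, 152.13]. Speed limits (degrees/s): [147.25, 147.25, 180, 180, 180, 180, 180].

INTERFACE

Orientations are given as a 3x3 rotation matrix whose columns are the frame's x, y, z axes.
In Python, from workcell import observe, capture, calibration, job_done gives the robot as it stands.
- The arm moves only by the shell command python3 -m creep 'ROWS' [FORCE]. ROWS is JSON, a list of rows, each a list of 5 numbers: the finger opening in m, from 0 to 0.0854, then the shift along the tool's x, y, z in m, then the turn about the tool's z in degrees. In form: [[hand, tx, ty, tz, twist], ...]. A call has 1 to 10 rows; each row is the pose to reach, as a shift and turn from the pose commanded when the call began, along the tool's axes at that moment; what a row does not reach only later rows make up. A row lasts 1/8 s, in which the tool goes at most 62.5 mm and 10.7 degrees, less where a joint would pass 70% of its speed; a pose out of reach is approached as far as the arm can. A call with a gripper value outside its range is refused whole. The fingers move at their own pace and stop on an object; FORCE is the grip in N (left out, the last holds). Time passes only in rows, so rows that repeat a pose let the fingers close. It gives the time, the measured TCP pose, the force and the opening at its end, in the units of the state.
- observe(): the state, without advancing time (a new reading comes with each control period).
- capture(name): name is "scene" or "side" or "wrist"; returns the picture (420x560x3 uint8, blue, green, red); there is no depth.
- calibration(name): a dict with "camera_matrix" (3x3 intrinsics, pixels), "k1" (the pictures are not rectified: a ray, as slopes to the right and down, at radius r is drawn at 1 + k1 r^2 times it, then the intrinsics apply), "rvec" (rotation vector, rad) and "tvec" (3), from world to camera coordinates, as OpenCV has them. Camera axes: x right, y down, z forward; pixel columns grow to the right and rows downward; lengths in m; the calibration is good to about 2 mm. A picture is of the moment at which its call begins: read the wrist's pose just before it. calibration takes no time and is no camera call; for the wrist camera it gives the pose at the moment of the call.
- job_done(): hands the job in, once; it reports no verdict.
The state is a dict: "clock": time; "q": joint angles; "joint_vel": joint speeds; "joint_efforts": joint torques, N m; "tcp_pos": TCP position; "eef_rot": TCP orientation; "ft_force": force on the tool from outside, world axes, zero at the start; "ft_torque": the same for the moment, N m; "width": finger opening in m.
Only numpy, scipy, OpenCV 4.12 (cv2) and the standard library are available. Lean on these libraries where they do the work, as an engineer would, in place of code of your own. Each camera call takes 0.05 s, during which the arm holds its last target. There are 200 camera calls.

## Working session

There is one attempt and no reset: what is moved stays moved. The work goes in short steps, Python scripts to look and compute and a shell command to move; the robot and the scene stay as the last step left them, time stands still between calls to the robot, and variables do not carry over. Pictures are saved under pics/ and viewed, about 12 in all and at most 16, crops included, and the job is handed in when it is done.

```bash
mkdir -p pics; ls
python3 - <<'E'
from workcell import *
import cv2, numpy as np
s=observe(); print({k:np.round(v,3).tolist() for k,v in s.items()})
for n in ["scene","side"]:
    im=capture(n); cv2.imwrite(f"pics/{n}0.png",im)
    c=calibration(n); print(n,c)
    R=cv2.Rodrigues(np.array(c['rvec'],float))[0]; print(-R.T@np.array(c['tvec'],float).ravel())
print(calibration("wrist"))
E
```

```text
pics
{'clock': 0.0, 'q': [-67.218, 39.536, -11.146, 89.747, 9.012, 51.71, -12.324], 'joint_vel': [0.024, 0.071, 0.046, 0.01, -0.058, 0.013, 0.037], 'joint_efforts': [0.0, -53.961, -1.267, -15.854, 0.009, 0.01, -0.0], 'tcp_pos': [0.222, 0.583, 0.238], 'eef_rot': [[-0.935, 0.356, -0.001], [0.356, 0.935, -0.002], [-0.0, -0.002, -1.0]], 'ft_force': [-0.519, -0.752, -0.627], 'ft_torque': [-0.001, 0.032, 0.013], 'width': 0.086}
scene {'camera_matrix': array([[452.69282048,   0.        , 281.56609464],
       [  0.        , 452.69282048, 211.2533879 ],
       [  0.        ,   0.        ,   1.        ]]), 'k1': -0.09452055723038702, 'rvec': array([ 1.33221617,  2.09598721, -0.98824263]), 'tvec': array([ 0.18546929, -0.24612099,  1.62722705])}
[1.36292896 0.42497145 0.83944398]
side {'camera_matrix': array([[410.47541412,   0.        , 277.52750138],
       [  0.        , 410.47541412, 211.31548573],
       [  0.        ,   0.        ,   1.        ]]), 'k1': 0.0433421916227756, 'rvec': array([ 2.13392983, -0.19798497,  0.13986562]), 'tvec': array([-0.50595921,  0.14733159,  1.06398351])}
[ 0.32019944 -0.89706043  0.70888442]
{'camera_matrix': array([[324.42717625,   0.        , 278.14704225],
       [  0.        , 324.42717625, 211.31313422],
       [  0.        ,   0.        ,   1.        ]]), 'k1': -0.06963419740978892, 'rvec': array([-2.37173111, -1.6363    , -0.24614345]), 'tvec': array([-0.62388417, -0.03830685,  0.38028887])}
```

View pics/scene0.png

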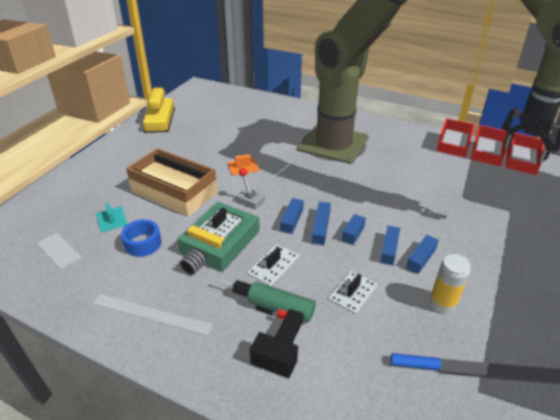

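View pics/side0.png

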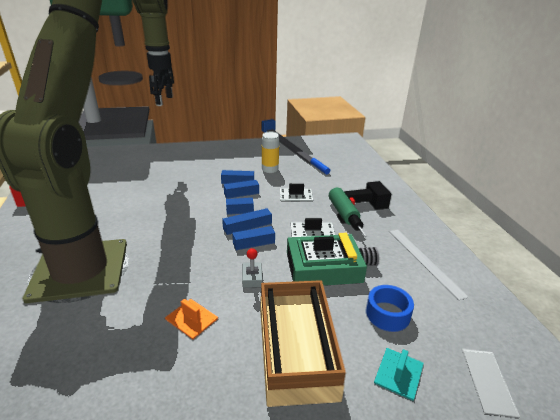

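The scene view shows the rack at (172,180), the extractor at (220,232) with the short grate in it, and the switch at (247,190). The tubes are at (292,215), (321,222), (354,229), (391,244) and (423,254). Loose grates lie at (274,264) and (354,291), and there are orange and turquoise decoys at (243,165) and (111,216). Next I locate these roughly and work out the wrist-camera geometry.

```bash
cat > h.py <<'E'
from workcell import *
import cv2, numpy as np
def cam(n):
    c=calibration(n); R=cv2.Rodrigues(np.array(c['rvec'],float))[0]
    return c,R,np.array(c['tvec'],float).ravel()
def rays(C,p):
    c,R,t=C; k=c['k1']; K=c['camera_matrix']
    x=cv2.undistortPoints(np.array(p,float).reshape(-1,1,2),K,np.array([k,0,0,0,0.]))[:,0]
    d=np.c_[x,np.ones(len(x))]@R
    return -R.T@t,d
def onz(C,p,z):
    o,d=rays(C,p); return o+d*((z-o[2])/d[:,2])[:,None]
def proj(C,P):
    c,R,t=C; return cv2.projectPoints(np.array(P,float).reshape(-1,1,3),c['rvec'],c['tvec'],c['camera_matrix'],np.array([c['k1'],0,0,0,0.]))[0][:,0]
def blobs(im,lo,hi,amin=60):
    m=cv2.inRange(cv2.cvtColor(im,cv2.COLOR_BGR2HSV),np.array(lo),np.array(hi))
    m=cv2.morphologyEx(m,cv2.MORPH_OPEN,np.ones((3,3),np.uint8))
    return [c for c in cv2.findContours(m,cv2.RETR_EXTERNAL,cv2.CHAIN_APPROX_NONE)[0] if cv2.contourArea(c)>amin]
BLUE=((100,110,40),(125,255,255))
def rect(P):  # centre, long, short, yaw of long axis
    (c,(w,h),a)=cv2.minAreaRect((P[:,:2]*1000).astype(np.float32))
    if w<h: w,h,a=h,w,a+90
    return np.round(c,1),round(w,1),round(h,1),round((a+90)%180-90,1)
E
python3 - <<'E'
from h import *
im=cv2.imread('pics/scene0.png'); C=cam('scene')
for c in blobs(im,*BLUE):
    P=onz(C,c[:,0],.018); print(cv2.boundingRect(c),rect(P))
pts=dict(rackcorners=[(170,148),(215,185),(128,182)],)
print('rack top',onz(C,[(170,150),(216,184),(128,178),(182,210)],.087))
print('ext',onz(C,[(220,232)],.06),'switch base',onz(C,[(250,200)],.02),'grates',onz(C,[(274,264),(354,291)],.005))
print('drill/spray/tape',onz(C,[(240,285),(315,300),(450,300),(141,237)],.01))
print('decoys',onz(C,[(243,168),(111,218)],0))
s=observe(); Cw=cam('wrist'); T=np.array(s['eef_rot'])
print('cam in tool',T.T@(-Cw[1].T@Cw[2]-s['tcp_pos']),'\naxes',T.T@Cw[1].T)
E
```

```text
(391, 354, 50, 16) (array([777.3, 463.8]), 103.2, 29.0, -72.8)
(407, 236, 30, 36) (array([450.2, 407.9]), 147.5, 41.8, -12.6)
(381, 227, 18, 37) (array([452.7, 322.7]), 144.7, 33.6, 7.7)
(121, 220, 40, 36) (array([ 713.8, -292.5]), 149.9, 101.4, 43.4)
(343, 215, 22, 28) (array([434., 214.]), 114.9, 43.8, -2.4)
(312, 203, 18, 41) (array([447.3, 123.5]), 177.5, 36.1, 14.1)
(281, 199, 22, 33) (array([453. ,  36.8]), 146.6, 44.0, 7.5)
(510, 117, 11, 11) (array([-450.1,  605.8]), 110.4, 36.2, -8.4)
(481, 85, 52, 43) (array([-612.1,  556.5]), 500.7, 169.0, -7.0)
(128, 38, 14, 58) (array([ -285.2, -1145. ]), 800.0, 25.5, 43.3)
(252, 0, 49, 97) (array([-935.6, -690.1]), 1586.6, 235.3, 28.8)
(138, 0, 84, 92) (array([ -828.3, -1183.3]), 1650.5, 526.1, 41.8)
(120, 0, 9, 24) (array([-1013.9, -1835.7]), 611.8, 33.9, 43.9)
rack top [[ 0.40199551 -0.40728244  0.087     ]
 [ 0.49717261 -0.17866647  0.087     ]
 [ 0.58104036 -0.42752041  0.087     ]
 [ 0.6359487  -0.19891213  0.087     ]]
ext [[ 0.64254118 -0.08067258  0.06      ]] switch base [[ 0.44617892 -0.0995452   0.02      ]] grates [[0.6378543  0.07112231 0.005     ]
 [0.637224   0.28451138 0.005     ]]
drill/spray/tape [[ 0.74081487  0.02947807  0.01      ]
 [ 0.70663657  0.21080134  0.01      ]
 [ 0.57285884  0.50298286  0.01      ]
 [ 0.70682559 -0.29756633  0.01      ]]
decoys [[ 0.28110687 -0.21479682  0.        ]
 [ 0.6718258  -0.43829189  0.        ]]
cam in tool [ 7.68934683e-02  9.27574802e-05 -1.34450215e-01] 
axes [[ 3.92366242e-04 -9.54773232e-01 -2.97334696e-01]
 [ 9.99999697e-01  5.74374118e-04 -5.24765229e-04]
 [ 6.71813147e-04 -2.97334400e-01  9.54773168e-01]]
```

```bash
cat >> h.py <<'E'
def go(x,y,z,yaw=None):  # prints tx ty tz twist (yaw = yaw of tool x axis, deg)
    s=observe(); T=np.array(s['eef_rot']); d=T.T@(np.array([x,y,z])-s['tcp_pos'])
    y0=np.degrees(np.arctan2(T[1,0],T[0,0])); tw=0 if yaw is None else -((yaw-y0+180)%360-180)
    print('go',np.round(d,4),'twist',round(tw,1))
def st():
    s=observe();T=np.array(s['eef_rot']);print('t',round(s['clock'],2),'tcp',np.round(s['tcp_pos'],4),'yaw',round(np.degrees(np.arctan2(T[1,0],T[0,0])),1),'F',np.round(s['ft_force'],1),'w',round(s['width'],4),'q7',round(s['q'][6]))
E
python3 -m creep '[[0.085,-0.314,-0.183,0,-10],[0.085,-0.314,-0.183,0,-21],[0.085,-0.314,-0.183,0,-21],[0.085,-0.314,-0.183,0,-21],[0.085,-0.314,-0.183,0,-21],[0.085,-0.314,-0.183,0,-21],[0.085,-0.314,-0.183,0,-21],[0.085,-0.314,-0.183,0,-21],[0.085,-0.314,-0.183,0,-21],[0.085,-0.314,-0.183,0,-21]]' 60
python3 - <<'E'
from h import *
st(); C=cam('wrist'); im=capture('wrist'); cv2.imwrite('pics/w1.png',im)
for c in blobs(im,*BLUE,amin=500):
    print(cv2.boundingRect(c),rect(onz(C,c[:,0],.036)))
go(.52,-.02,.28,180)
E
```

```text
clock: 1.35
tcp_pos: [0.4498, 0.3026, 0.2393]
eef_rot: [[-1.0, -0.005, -0.0], [-0.005, 1.0, 0.0], [0.0, 0.0, -1.0]]
ft_force: [0.1, 0.2, 0.1]
width: 0.085
t 1.35 tcp [0.4498 0.3026 0.2393] yaw -179.7 F [0.1 0.2 0.1] w 0.085 q7 36
(11, 134, 74, 104) (array([451.6,  49.2]), 114.3, 59.5, 7.6)
(273, 132, 44, 108) (array([452.1, 321.8]), 116.1, 35.4, 7.5)
(341, 131, 67, 108) (array([449.4, 403.5]), 113.8, 44.6, -12.2)
(177, 129, 41, 81) (array([433.4, 217.4]), 85.8, 41.4, -3.3)
(74, 113, 87, 133) (array([444.9, 131.6]), 143.9, 52.0, 14.3)
go [-0.0684 -0.3227 -0.0408] twist 0.3
```

View pics/w1.png

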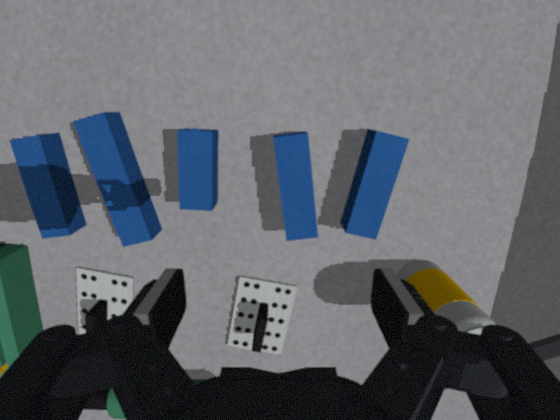

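The view shows all five tubes. Three of them are 115 mm: (453,37), (452,322) and (449,404). The 85 mm one is at (433,217) and the 145 mm one at (445,132). The two loose grates sit at pixels (105,300) and (263,315). Next I look at the extractor, rack and switch.

```bash
python3 -m creep '[[0.085,-0.06,-0.373,-0.12,0],[0.085,-0.06,-0.373,-0.12,0],[0.085,-0.06,-0.373,-0.12,0],[0.085,-0.06,-0.373,-0.12,0],[0.085,-0.06,-0.373,-0.12,0],[0.085,-0.06,-0.373,-0.12,0],[0.085,-0.06,-0.373,-0.12,0],[0.085,-0.06,-0.373,-0.12,0],[0.085,-0.06,-0.373,-0.12,0],[0.085,-0.06,-0.373,-0.12,0]]'
python3 - <<'E'
from h import *
st(); C=cam('wrist'); im=capture('wrist'); cv2.imwrite('pics/w2.png',im); np.save('c2.npy',np.r_[C[0]['rvec'],C[0]['tvec']])
E
```

```text
clock: 2.65
tcp_pos: [0.5114, -0.0694, 0.3589]
eef_rot: [[-1.0, -0.006, -0.001], [-0.006, 1.0, 0.001], [0.001, 0.001, -1.0]]
ft_force: [0.5, -0.5, -0.8]
width: 0.085
t 2.65 tcp [ 0.5114 -0.0694  0.3589] yaw -179.6 F [ 0.5 -0.5 -0.8] w 0.085 q7 82
```

View pics/w2.png

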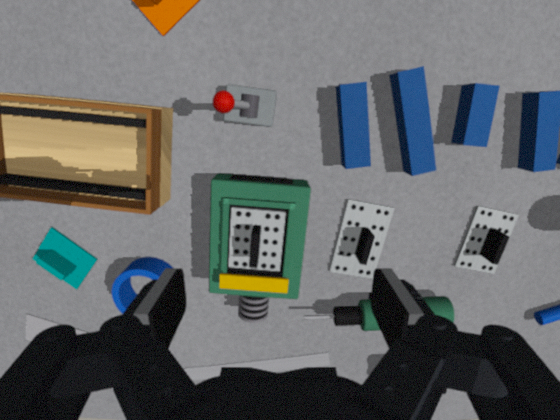

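The view shows the extractor recess with the short grate at (256,240), lip at (254,284) and rim corners around (222,200)–(293,200). The switch knob is at (222,101) and its base at (249,104), so pushing it over means moving along world +y. The loose grates are at (362,238), which is longer, and (488,240). Now I measure them.

```bash
cat > m2.py <<'E'
from h import *
im=cv2.imread('pics/w2.png'); v=np.load('c2.npy'); c=calibration('wrist'); c['rvec']=v[:3];c['tvec']=v[3:]
C=(c,cv2.Rodrigues(v[:3])[0],v[3:])
hsv=cv2.cvtColor(im,cv2.COLOR_BGR2HSV)
for n,lo,hi,z,am in [('green',(60,80,30),(85,255,255),.055,3000),('yellow',(18,120,80),(35,255,255),.074,300),('red',(0,150,80),(8,255,255),.085,100)]:
    for b in blobs(im,lo,hi,am): print(n,cv2.boundingRect(b),rect(onz(C,b[:,0],z)))
m=cv2.inRange(hsv,(0,0,150),(180,45,255)); m=cv2.morphologyEx(m,cv2.MORPH_CLOSE,np.ones((9,9),np.uint8)); m=cv2.morphologyEx(m,cv2.MORPH_OPEN,np.ones((5,5),np.uint8))
for b in cv2.findContours(m,0,2)[0]:
    if cv2.contourArea(b)>1000: r=cv2.boundingRect(b); print('white',r,rect(onz(C,b[:,0],.061 if r[0]<300 and r[1]<300 else .006)))
for b in blobs(im,*BLUE,amin=500): print('blue',cv2.boundingRect(b),rect(onz(C,b[:,0],.036)))
print('lid corners z .063', onz(C,[(212,175),(309,181),(212,295),(297,297)],.055)*1000)
crop=im[80:330,190:530]; cv2.imwrite('pics/w2c.png',cv2.resize(crop,None,fx=2.3,fy=2.3,interpolation=cv2.INTER_CUBIC))
E
python3 m2.py
```

```text
green (209, 174, 101, 124) (array([615.2, -99.7]), 189.1, 137.5, -4.4)
yellow (219, 273, 70, 20) (array([ 674.6, -104.1]), 101.0, 25.5, 85.5)
red (215, 91, 19, 22) (array([ 423.6, -134.8]), 24.4, 21.8, -2.4)
white (231, 209, 54, 61) (array([ 612.5, -100. ]), 90.9, 74.7, -4.6)
white (473, 199, 53, 37) (array([593.4, 297.2]), 92.9, 51.5, 76.7)
white (331, 196, 64, 82) (array([629.2,  72.7]), 141.6, 84.5, -10.0)
blue (111, 257, 59, 57) (array([ 696. , -300.3]), 128.6, 48.9, -44.6)
blue (519, 91, 41, 81) (array([454.3, 311.5]), 114.5, 66.2, 8.5)
blue (452, 84, 47, 63) (array([433.8, 204.6]), 83.6, 53.7, -3.3)
blue (337, 82, 33, 86) (array([453.6,  34.4]), 113.5, 40.3, 7.5)
blue (390, 67, 46, 108) (array([448.1, 118.2]), 143.9, 46.2, 14.4)
lid corners z .063 [[ 519.16622981 -159.75071554   55.        ]
 [ 526.75852959  -26.42977974   55.        ]
 [ 707.3167728  -170.28833006   55.        ]
 [ 709.58794882  -38.46063974   55.        ]]
```

View pics/w2c.png

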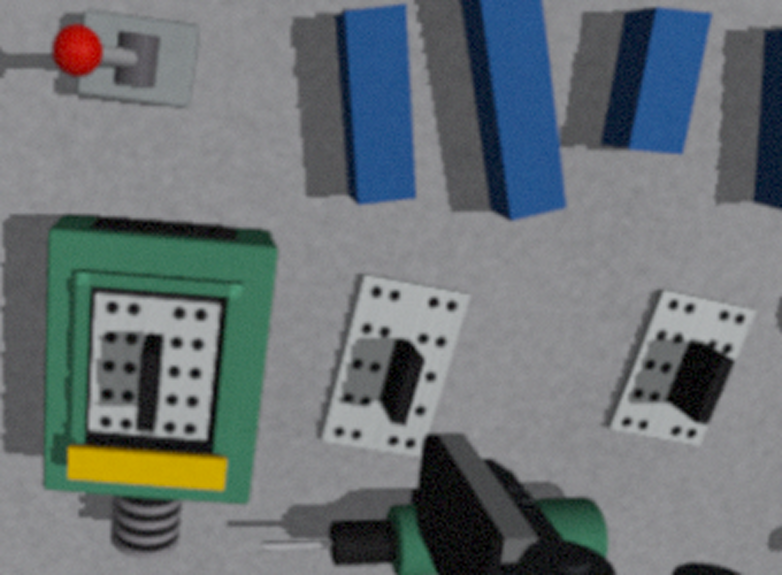

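```bash
cat >> m2.py <<'E'
print('----')
def cr(p): return np.array(p,float)/2.3+[190,80]
for q in [[(363,274),(470,294),(420,455),(322,440)],[(662,290),(756,312),(702,445),(610,428)]]:
    P=onz(C,cr(q),.006); d=P[3]-P[0]; print(P.mean(0)[:2], [round(np.linalg.norm(P[i]-P[i-1])*1000,1) for i in range(4)], np.degrees(np.arctan2(d[1],d[0])))
P=onz(C,cr([(90,290),(228,296),(209,442),(86,440)]),.058);print('recess',P*1000)
P=onz(C,cr([(66,447),(229,457),(225,491),(67,481)]),.074);print('lip',P*1000)
P=onz(C,cr([(94,10),(200,25),(190,107),(82,93)]),.025);print('swbase',P*1000,P.mean(0))
P=onz(C,cr([(395,370),(150,385),(690,380)]),.044);print('ridges',P*1000)
E
python3 m2.py | sed '1,/----/d'
python3 -c "
from h import *
go(.6125,-.100,.25,180-4.6); go(.6125,-.100,.095,180-4.6)"
```

```text
[0.63446205 0.06674274] [np.float64(127.1), np.float64(76.5), np.float64(126.1), np.float64(74.4)] -9.488772686632194
[0.63597943 0.28113469] [np.float64(108.3), np.float64(76.8), np.float64(107.4), np.float64(77.7)] -10.232681235931702
recess [[ 562.60606414 -137.31981197   58.        ]
 [ 565.86295442  -53.24792483   58.        ]
 [ 665.10718073  -63.90698534   58.        ]
 [ 664.36583045 -143.98551847   58.        ]]
lip [[ 660.99923428 -154.10670794   74.        ]
 [ 667.14731237  -51.38989013   74.        ]
 [ 691.75428587  -53.51055566   74.        ]
 [ 685.40907052 -154.75520171   74.        ]]
swbase [[ 399.25563218 -134.21889755   25.        ]
 [ 407.58733965  -71.33706232   25.        ]
 [ 455.39506258  -77.16788039   25.        ]
 [ 447.28614731 -142.96180345   25.        ]] [ 0.42738105 -0.10642141  0.025     ]
ridges [[ 619.74808611   57.1690292    44.        ]
 [ 631.19939153 -102.69905624   44.        ]
 [ 627.00481546  260.39469325   44.        ]]
go [-0.1009 -0.031   0.1089] twist 4.9
go [-0.101  -0.0311  0.2639] twist 4.9
```

Grate_b (110 mm) is the right-hand one at (636,281), yaw −10°. Grate_c (128 mm) is at (634,67). The recess centre is about (619,−99.5), yaw −4.5°. I grasp grate_a and take it out.

```bash
python3 -m creep '[[0.045,-0.101,-0.031,0.2,5],[0.045,-0.101,-0.031,0.2,5],[0.045,-0.101,-0.031,0.2,5],[0.045,-0.101,-0.031,0.2,5],[0.045,-0.101,-0.031,0.2,5],[0.045,-0.101,-0.031,0.25,5],[0.045,-0.101,-0.031,0.278,5],[0.045,-0.101,-0.031,0.278,5],[0.045,-0.101,-0.031,0.278,5]]' 60
python3 -c "
from h import *
st()"
python3 -m creep '[[0,0,0,0,0],[0,0,0,0,0],[0,0,0,0,0],[0,0,0,0,0],[0,0.003,0,-0.001,0],[0,0.003,0,-0.03,0],[0,0.003,0,-0.08,0],[0,0.003,0,-0.1,0],[0,0.003,0,-0.1,0]]'
python3 -c "
from h import *
st(); go(.585,.175,.18,170); go(.585,.175,.025,170)"
```

```text
clock: 3.82
tcp_pos: [0.6141, -0.1017, 0.0835]
eef_rot: [[-0.996, 0.084, 0.003], [0.084, 0.996, 0.0], [-0.003, 0.0, -1.0]]
ft_force: [-0.2, 1.0, 0.2]
width: 0.0449
t 3.83 tcp [ 0.6141 -0.1017  0.0835] yaw 175.2 F [-0.2  1.   0.2] w 0.0449 q7 73
clock: 4.95
tcp_pos: [0.6104, -0.1021, 0.1825]
eef_rot: [[-0.996, 0.085, 0.003], [0.085, 0.996, -0.0], [-0.003, -0.0, -1.0]]
ft_force: [-0.4, -0.9, -2.7]
width: 0.0107
t 4.95 tcp [ 0.6104 -0.1021  0.1825] yaw 175.1 F [-0.4 -0.9 -2.7] w 0.0107 q7 75
go [0.0488 0.2739 0.0024] twist 5.1
go [0.0492 0.2739 0.1574] twist 5.1
```

```bash
python3 -m creep '[[0,0.049,0.274,0,5],[0,0.049,0.274,0,5],[0,0.049,0.274,0,5],[0,0.049,0.274,0,5],[0,0.049,0.274,0,5],[0,0.049,0.274,0.05,5],[0,0.049,0.274,0.11,5],[0,0.049,0.274,0.145,5],[0,0.049,0.274,0.153,5],[0,0.049,0.274,0.153,5]]'
python3 -c "
from h import *
st()"
python3 -m creep '[[0.035,0,0,0,0],[0.035,0,0,0,0],[0.035,0,0,0,0],[0.035,0,0,0,0],[0.045,0,0,-0.06,0],[0.045,0,0,-0.12,0],[0.045,0,0,-0.17,0],[0.045,0,0,-0.17,0]]'
python3 -c "
from h import *
st(); go(.636,.281,.12,170); go(.636,.281,.029,170)"
```

```text
clock: 6.2
tcp_pos: [0.582, 0.1746, 0.0275]
eef_rot: [[-0.985, 0.171, -0.004], [0.171, 0.985, -0.002], [0.004, -0.002, -1.0]]
ft_force: [-1.8, -0.6, 1.5]
width: 0.0108
t 6.2 tcp [0.582  0.1746 0.0275] yaw 170.2 F [-1.8 -0.6  1.5] w 0.0108 q7 44
clock: 7.2
tcp_pos: [0.5869, 0.1764, 0.2029]
eef_rot: [[-0.985, 0.171, 0.009], [0.171, 0.985, 0.004], [-0.008, 0.005, -1.0]]
ft_force: [0.3, -0.6, -0.6]
width: 0.0448
t 7.2 tcp [0.5869 0.1764 0.2029] yaw 170.1 F [ 0.3 -0.6 -0.6] w 0.0448 q7 47
go [-0.0297  0.1111  0.0837] twist 0.1
go [-0.029   0.1106  0.1747] twist 0.1
```

```bash
python3 -m creep '[[0.045,-0.029,0.111,0.05,0],[0.045,-0.029,0.111,0.05,0],[0.045,-0.029,0.111,0.08,0],[0.045,-0.029,0.111,0.13,0],[0.045,-0.029,0.111,0.174,0],[0.045,-0.029,0.111,0.174,0],[0.045,-0.029,0.111,0.174,0],[0.045,-0.029,0.111,0.174,0]]' 60
python3 -c "
from h import *
st()"
python3 -m creep '[[0,0,0,0,0],[0,0,0,0,0],[0,0,0,0,0],[0,0,0,0,0],[0,0,0,-0.05,0],[0,0,0,-0.1,0],[0,0,0,-0.17,0],[0,0,0,-0.17,0],[0,0,0,-0.17,0]]' 60
python3 - <<'E'
from h import *
st(); cv2.imwrite('pics/s1.png',capture('scene')); cv2.imwrite('pics/d1.png',capture('side')); 
a=cv2.imread('pics/s1.png')[130:330,70:490]; cv2.imwrite('pics/s1c.png',cv2.resize(a,None,fx=1.9,fy=1.9,interpolation=cv2.INTER_CUBIC))
go(.605,-.0985,.21,175.5)
E
```

```text
clock: 8.2
tcp_pos: [0.6333, 0.2804, 0.0267]
eef_rot: [[-0.985, 0.171, 0.004], [0.171, 0.985, 0.002], [-0.003, 0.003, -1.0]]
ft_force: [0.1, 0.3, -0.2]
width: 0.0451
t 8.2 tcp [0.6333 0.2804 0.0267] yaw 170.1 F [ 0.1  0.3 -0.2] w 0.0451 q7 40
clock: 9.32
tcp_pos: [0.6313, 0.2793, 0.1942]
eef_rot: [[-0.985, 0.171, -0.0], [0.171, 0.985, -0.0], [0.0, -0.0, -1.0]]
ft_force: [-0.2, 0.1, -1.6]
width: 0.011
t 9.32 tcp [0.6313 0.2793 0.1942] yaw 170.2 F [-0.2  0.1 -1.6] w 0.011 q7 43
go [-0.0395 -0.3761 -0.0171] twist -5.3
```

View pics/s1c.png

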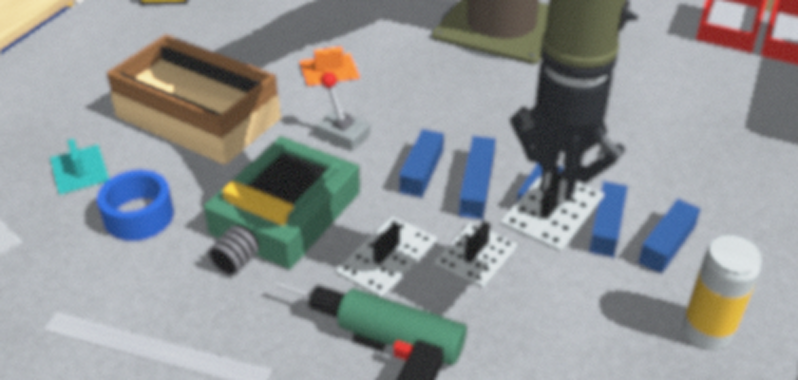

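Grate_b is held, grate_a lies on the bench, and the recess is empty (black at crop (295,175)). I carry grate_b to the extractor, about 15 mm short of centre so its −x edge lands on the low rim.

```bash
python3 -m creep '[[0,-0.036,-0.376,-0.017,-5],[0,-0.036,-0.376,-0.017,-5],[0,-0.036,-0.376,-0.017,-5],[0,-0.036,-0.376,-0.017,-5],[0,-0.036,-0.376,-0.017,-5],[0,-0.036,-0.376,-0.017,-5],[0,-0.036,-0.376,-0.017,-5],[0,-0.036,-0.376,-0.017,-5],[0,-0.036,-0.376,-0.017,-5]]'
python3 - <<'E'
from h import *
st(); go(.601,-.0983,.14,175.5);  C=cam('wrist'); im=capture('wrist'); cv2.imwrite('pics/w3.png',im)
P=proj(C,[(.619,-.0995,.055),(.664,-.103,.069)]); print(P)
E
```

```text
clock: 10.55
tcp_pos: [0.6027, -0.0945, 0.2104]
eef_rot: [[-0.997, 0.081, -0.001], [0.081, 0.997, 0.002], [0.002, 0.002, -1.0]]
ft_force: [0.9, 0.2, -1.3]
width: 0.0111
t 10.55 tcp [ 0.6027 -0.0945  0.2104] yaw 175.3 F [ 0.9  0.2 -1.3] w 0.0111 q7 76
go [ 0.0012 -0.0041  0.0704] twist -0.2
[[273.72997516 214.93757275]
 [273.90831629 265.17457381]]
```

View pics/w3.png

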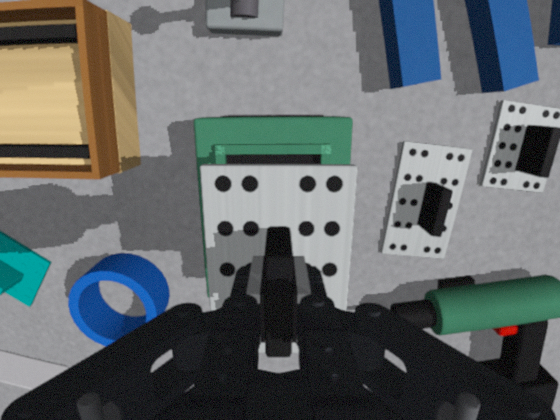

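Run:
```python
from h import *
C=cam('wrist')
g=onz(C,[(201,165),(357,165)],.190)*1000; r=onz(C,[(226,155),(322,155)],.063)*1000; o=onz(C,[(215,147),(330,147)],.063)*1000; e=onz(C,[(195,118),(351,118)],.055)*1000
for n,q in zip('groe',(g,r,o,e)): print(n,q.round(1).tolist(),q.mean(0).round(1))
```

```text
g [[548.1, -127.1, 190.0], [554.1, -52.1, 190.0]] [551.1 -89.6 190. ]
r [[559.0, -135.9, 63.0], [565.7, -53.0, 63.0]] [562.4 -94.5  63. ]
o [[551.3, -144.6, 63.0], [559.4, -45.8, 63.0]] [555.4 -95.2  63. ]
e [[525.7, -160.3, 55.0], [536.7, -25.4, 55.0]] [531.2 -92.8  55. ]
```

```bash
python3 -m creep '[[0,0.001,-0.004,0.05,0],[0,0.001,-0.004,0.1,0],[0,0.001,-0.004,0.115,0],[0,0.001,-0.004,0.118,0],[0,0.001,-0.004,0.118,0],[0,0.001,-0.004,0.118,0]]'
python3 -c "
from h import *
st()"
python3 -m creep '[[0.03,0,0,0,0],[0.03,0,0,0,0],[0.03,0,0,0,0],[0.03,0,0,0,0],[0.04,0,0,-0.06,0],[0.04,0.03,0,-0.1,0],[0.04,0.08,0,-0.1,0],[0.04,0.08,0,-0.1,0],[0.04,0.08,0,-0.1,0]]'
python3 - <<'E'
from h import *
st(); im=capture('wrist'); cv2.imwrite('pics/w4.png',im[120:400,100:450]); C=cam('wrist')
print(proj(C,[(.62,-.0995,.055)]))
E
```

```text
clock: 11.35
tcp_pos: [0.6028, -0.1008, 0.095]
eef_rot: [[-0.996, 0.084, 0.003], [0.084, 0.996, -0.0], [-0.003, 0.0, -1.0]]
ft_force: [-0.3, -0.1, -1.6]
width: 0.011
t 11.35 tcp [ 0.6028 -0.1008  0.095 ] yaw 175.2 F [-0.3 -0.1 -1.6] w 0.011 q7 72
clock: 12.48
tcp_pos: [0.5227, -0.0942, 0.1935]
eef_rot: [[-0.996, 0.084, 0.002], [0.084, 0.996, 0.0], [-0.001, 0.0, -1.0]]
ft_force: [-0.5, -0.2, 0.9]
width: 0.0397
t 12.47 tcp [ 0.5227 -0.0942  0.1935] yaw 175.2 F [-0.5 -0.2  0.9] w 0.0397 q7 73
[[280.78012589 298.54927631]]
```

View pics/w4.png

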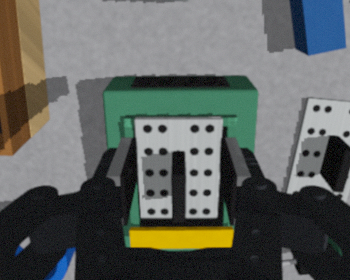

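The grate lies with its −x edge on the rim, crop (178,118), and its +x edge just short of the yellow lip, centred between the side rims. Now I close the fingers behind the ridge and push +x.

```bash
python3 -m creep '[[0,-0.032,0.002,0.03,0],[0,-0.032,0.002,0.03,0],[0,-0.032,0.002,0.03,0],[0,-0.032,0.002,0.06,0],[0,-0.032,0.002,0.095,0],[0,-0.032,0.002,0.109,0],[0,-0.032,0.002,0.109,0],[0,-0.032,0.002,0.109,0]]'
python3 -m creep '[[0,-0.006,0,0,0],[0,-0.01,0,0,0],[0,-0.014,0,0,0],[0,-0.018,0,0,0],[0,-0.022,0,0,0],[0,-0.026,0,0,0],[0,-0.029,0,0,0],[0,-0.029,0,0,0]]'
python3 -c "
from h import *
st()"
```

```text
clock: 13.52
tcp_pos: [0.5548, -0.0949, 0.0855]
eef_rot: [[-0.996, 0.085, 0.002], [0.085, 0.996, -0.0], [-0.002, 0.0, -1.0]]
ft_force: [-0.1, 0.0, 0.3]
width: -0.0002
clock: 14.52
tcp_pos: [0.5833, -0.0973, 0.0843]
eef_rot: [[-0.996, 0.084, 0.001], [0.084, 0.996, 0.0], [-0.001, 0.0, -1.0]]
ft_force: [0.2, 0.1, 0.7]
width: -0.0002
t 14.53 tcp [ 0.5833 -0.0973  0.0843] yaw 175.2 F [0.2 0.1 0.7] w -0.0002 q7 71
```

```bash
python3 -m creep '[[0,-0.002,0,0,0],[0,-0.004,0,0,0],[0,-0.004,0,0,0]]'
python3 -m creep '[[0,0.03,0,0,0],[0,0.03,0,-0.06,0],[0.04,0.055,0,-0.109,0],[0.04,0.055,0,-0.109,0],[0.04,0.055,0,-0.109,0],[0.04,0.055,0,-0.109,0]]'
python3 - <<'E'
from h import *
st(); im=capture('wrist'); cv2.imwrite('pics/w5.png',cv2.resize(im[160:400,150:400],None,fx=2.4,fy=2.4)); C=cam('wrist')
np.set_printoptions(suppress=True); c=np.array([.62,-.0995]); a=np.radians(-4.6); R=np.array([[np.cos(a),-np.sin(a)],[np.sin(a),np.cos(a)]])
m=cv2.inRange(cv2.cvtColor(im,cv2.COLOR_BGR2HSV),(0,0,150),(180,45,255)); m[:,:200]=0;m[:,350:]=0;m=cv2.morphologyEx(m,cv2.MORPH_CLOSE,np.ones((15,15),np.uint8))
for b in cv2.findContours(m,0,2)[0]:
    if cv2.contourArea(b)>800: print(cv2.boundingRect(b),rect(onz(C,b[:,0],.061)))
E
```

```text
clock: 14.9
tcp_pos: [0.5871, -0.0976, 0.0843]
eef_rot: [[-0.996, 0.085, 0.0], [0.085, 0.996, 0.0], [-0.0, 0.0, -1.0]]
ft_force: [0.7, 0.8, 0.6]
width: -0.0001
clock: 15.65
tcp_pos: [0.5318, -0.093, 0.1921]
eef_rot: [[-0.996, 0.084, -0.002], [0.084, 0.996, 0.0], [0.002, 0.0, -1.0]]
ft_force: [0.2, -0.4, 0.4]
width: 0.0399
t 15.65 tcp [ 0.5318 -0.093   0.1921] yaw 175.2 F [ 0.2 -0.4  0.4] w 0.0399 q7 73
(235, 244, 84, 93) (array([ 616.3, -101.5]), 98.3, 75.5, -4.8)
(200, 0, 150, 191) (array([446.3, -88.1]), 143.7, 125.6, -5.2)
```

View pics/w5.png

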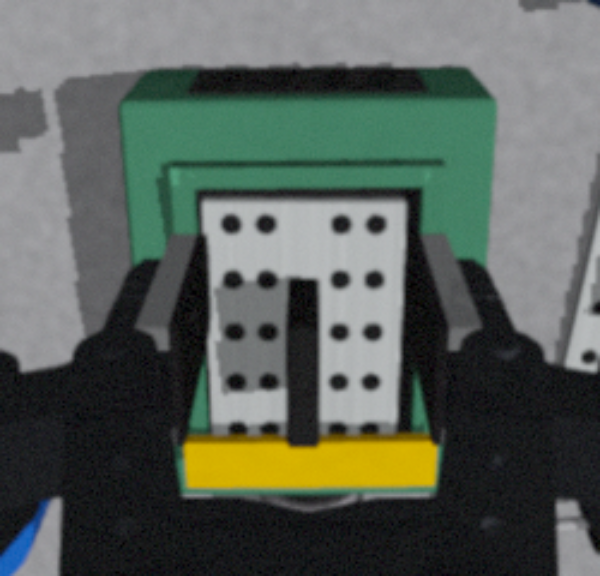

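The grate now sits inside the recess, with a black gap behind the rim and its +x edge under the lip. Its centre is about 1.5 mm from nominal. Next I look at the rack.

```bash
python3 -m creep '[[0.06,0.03,-0.19,-0.16,0],[0.06,0.03,-0.19,-0.16,0],[0.06,0.03,-0.19,-0.16,0],[0.06,0.03,-0.19,-0.16,0],[0.06,0.03,-0.19,-0.16,0],[0.06,0.03,-0.19,-0.16,0],[0.06,0.03,-0.19,-0.16,0]]'
python3 - <<'E'
from h import *
st(); C=cam('wrist'); im=capture('wrist'); cv2.imwrite('pics/w6.png',im); np.save('c6.npy',np.r_[C[0]['rvec'],C[0]['tvec']])
E
```

```text
clock: 16.58
tcp_pos: [0.4861, -0.2779, 0.3518]
eef_rot: [[-0.997, 0.082, -0.002], [0.082, 0.997, 0.002], [0.002, 0.002, -1.0]]
ft_force: [0.3, -0.5, -0.0]
width: 0.0601
t 16.57 tcp [ 0.4861 -0.2779  0.3518] yaw 175.3 F [ 0.3 -0.5 -0. ] w 0.0601 q7 99
```

View pics/w6.png

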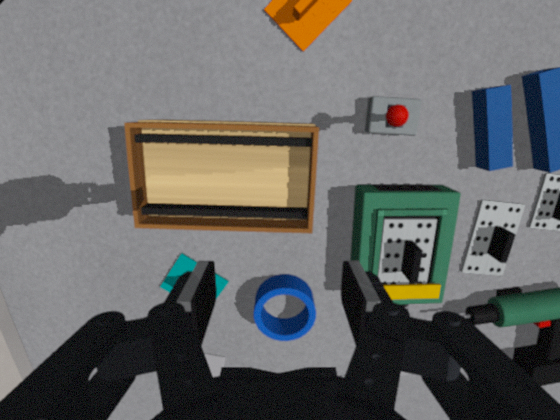

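Run:
```python
from h import *
v=np.load('c6.npy'); c=calibration('wrist'); c['rvec']=v[:3];c['tvec']=v[3:]; C=(c,cv2.Rodrigues(v[:3])[0],v[3:])
im=cv2.imread('pics/w6.png')
P=onz(C,[(126,122),(319,125),(313,233),(134,230)],.087)*1000; print(P[:,:2].round(1).tolist(),P.mean(0)); print(rect(P/1000))
print([np.linalg.norm(P[i]-P[i-1]).round(1) for i in range(4)])
# rails: dark pixels inside rack
g=cv2.cvtColor(im,cv2.COLOR_BGR2GRAY); m=(g<45).astype(np.uint8); m[:, :126]=0; m[:,319:]=0; m[:120]=0; m[225:]=0
for b in cv2.findContours(m,0,1)[0]:
    if cv2.contourArea(b)>300: print(cv2.boundingRect(b),rect(onz(C,b[:,0],.075)))
for b in blobs(im,(3,90,60),(18,255,200),500): print('brown',cv2.boundingRect(b),rect(onz(C,b[:,0],.087)))
for b in blobs(im,*BLUE,amin=500): print('blue',cv2.boundingRect(b),rect(onz(C,b[:,0],.036)))
```

```text
[[404.9, -455.6], [428.9, -223.6], [566.3, -237.8], [543.0, -474.4]] [ 485.76570953 -347.81657259   87.        ]
(array([ 486., -349.]), 237.8, 139.3, 84.1)
[np.float64(139.4), np.float64(233.3), np.float64(138.1), np.float64(237.8)]
(142, 204, 166, 21) (array([ 533.9, -353.5]), 221.9, 23.9, 84.0)
(135, 134, 178, 14) (array([ 437.9, -342.9]), 223.1, 12.4, 84.0)
brown (125, 121, 194, 112) (array([ 484.3, -349. ]), 235.7, 137.2, 83.6)
brown (272, 0, 46, 26) (array([ 300.1, -244.7]), 49.5, 25.0, -51.1)
blue (253, 275, 63, 66) (array([ 713.3, -286.1]), 122.5, 101.2, -4.7)
blue (473, 85, 40, 85) (array([453.5,  27.3]), 114.8, 55.7, 6.8)
blue (523, 68, 37, 104) (array([449.3, 101.3]), 146.2, 55.3, 7.9)
```

The rack spans (126,122)–(319,125)–(313,233)–(134,230), giving a centre of (485.5,−348.5) and yaw −6°. The grate in the recess still looks flat. Now tube 1.

```bash
python3 -c "
from h import *
go(.4535,.0367,.15,187.5);go(.4535,.0367,.016,187.5)"
```

```text
go [0.0578 0.3106 0.2027] twist -12.2
go [0.0575 0.3104 0.3367] twist -12.2
```

```bash
python3 -m creep '[[0.06,0.0575,0.3105,0,-6],[0.06,0.0575,0.3105,0.15,-12.2],[0.06,0.0575,0.3105,0.2,-12.2],[0.06,0.0575,0.3105,0.2,-12.2],[0.06,0.0575,0.3105,0.2,-12.2],[0.06,0.0575,0.3105,0.23,-12.2],[0.06,0.0575,0.3105,0.23,-12.2],[0.06,0.0575,0.3105,0.23,-12.2],[0.06,0.0575,0.3105,0.23,-12.2]]' 80
python3 - <<'E'
from h import *
st(); C=cam('wrist'); im=capture('wrist'); cv2.imwrite('pics/w7.png',im)
for b in blobs(im,*BLUE,amin=500): print(cv2.boundingRect(b),rect(onz(C,b[:,0],.036)))
go(.4535,.0367,.016,187.5)
E
```

```text
clock: 17.75
tcp_pos: [0.4553, 0.0339, 0.1239]
eef_rot: [[-0.992, -0.128, 0.0], [-0.128, 0.992, -0.001], [-0.0, -0.001, -1.0]]
ft_force: [0.0, -0.1, -0.6]
width: 0.0599
t 17.75 tcp [0.4553 0.0339 0.1239] yaw -172.7 F [ 0.  -0.1 -0.6] w 0.0599 q7 59
(456, 160, 102, 116) (array([433.4, 202.3]), 84.4, 59.2, -3.0)
(257, 135, 53, 154) (array([451.7,  37.1]), 116.1, 35.6, 7.4)
(362, 122, 64, 187) (array([446.7, 119.9]), 147.0, 43.6, 14.4)
go [0.0019 0.0036 0.1082] twist -0.2
```

```bash
python3 -m creep '[[0.06,0.003,0.004,0.05,0],[0.06,0.003,0.004,0.09,0],[0.06,0.003,0.004,0.107,0],[0.06,0.003,0.004,0.107,0],[0.06,0.003,0.004,0.107,0],[0,0.003,0.004,0.107,0],[0,0.003,0.004,0.107,0],[0,0.003,0.004,0.107,0],[0,0.003,0.004,0.107,0]]' 80
python3 -c "
from h import *
st()"
python3 -m creep '[[0,0,0,-0.06,0],[0,0,0,-0.12,0],[0,0,0,-0.18,0],[0,0,0,-0.18,0],[0,0,0,-0.18,0]]'
python3 -c "
from h import *
st(); go(.4786,-.4141,.2,174)"
```

```text
clock: 18.92
tcp_pos: [0.4525, 0.0371, 0.0174]
eef_rot: [[-0.992, -0.126, 0.003], [-0.126, 0.992, -0.001], [-0.003, -0.001, -1.0]]
ft_force: [-0.7, -0.9, 5.3]
width: 0.0348
t 18.93 tcp [0.4525 0.0371 0.0174] yaw -172.8 F [-0.7 -0.9  5.3] w 0.0348 q7 6
clock: 19.55
tcp_pos: [0.4519, 0.0378, 0.1979]
eef_rot: [[-0.992, -0.126, 0.002], [-0.126, 0.992, 0.001], [-0.002, 0.001, -1.0]]
ft_force: [-0.0, -0.4, -1.2]
width: 0.0349
t 19.55 tcp [0.4519 0.0378 0.1979] yaw -172.7 F [-0.  -0.4 -1.2] w 0.0349 q7 45
go [ 0.0306 -0.4516 -0.0027] twist 13.3
```

```bash
python3 -m creep '[[0,0.0306,-0.4516,0,8],[0,0.0306,-0.4516,0,13.3],[0,0.0306,-0.4516,0,13.3],[0,0.0306,-0.4516,0,13.3],[0,0.0306,-0.4516,0,13.3],[0,0.0306,-0.4516,0,13.3],[0,0.0306,-0.4516,0,13.3],[0,0.0306,-0.4516,0,13.3],[0,0.0306,-0.4516,0,13.3],[0,0.0306,-0.4516,0,13.3]]'
python3 - <<'E'
from h import *
st(); C=cam('wrist'); im=capture('wrist'); cv2.imwrite('pics/w8.png',im); go(.4786,-.4141,.093,174)
print(proj(C,[(.4855,-.3485,.087),(.4786,-.4141,.18)]))
for b in blobs(im,*BLUE,amin=500): print(cv2.boundingRect(b),rect(onz(C,b[:,0],.22)))
E
```

```text
clock: 20.8
tcp_pos: [0.4793, -0.4107, 0.1957]
eef_rot: [[-0.995, 0.1, -0.001], [0.1, 0.995, 0.003], [0.001, 0.003, -1.0]]
ft_force: [-0.8, 0.2, -1.6]
width: 0.035
t 20.8 tcp [ 0.4793 -0.4107  0.1957] yaw 174.3 F [-0.8  0.2 -1.6] w 0.035 q7 90
go [ 0.0005 -0.0035  0.103 ] twist 0.3
[[356.73355019 212.85263591]
 [270.85493994 266.75987476]]
(378, 383, 43, 37) (array([ 532.4, -361.7]), 30.0, 10.1, 35.7)
(230, 155, 97, 219) (array([ 463.3, -408.8]), 92.6, 35.0, -5.0)
```

View pics/w8.png

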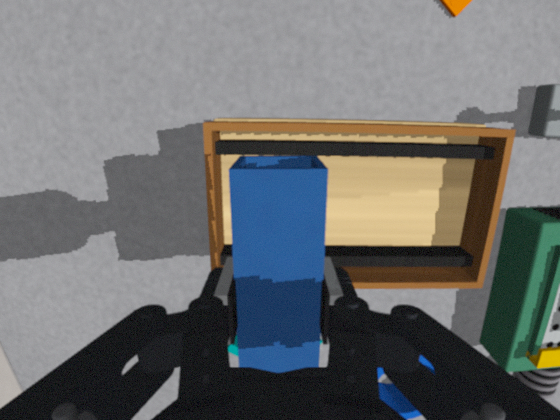

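Run:
```python
from h import *
C=cam('wrist')
print(onz(C,[(233,168),(325,168),(245,364),(315,366)],.2143)*1000)
P=onz(C,[(205,123),(513,128),(488,289),(213,283)],.087)*1000; print(P,P.mean(0)); print([np.linalg.norm(P[i]-P[i-1]).round(1) for i in range(4)],rect(P/1000))
```

```text
[[ 421.14114384 -421.14511691  214.3       ]
 [ 424.43214886 -388.0886658   214.3       ]
 [ 508.83556881 -428.40394349  214.3       ]
 [ 513.13059711 -397.26560191  214.3       ]]
[[ 405.85721391 -456.7871066    87.        ]
 [ 430.10851215 -226.06505859   87.        ]
 [ 568.33045181 -232.85559255   87.        ]
 [ 536.31765273 -471.66006687   87.        ]] [ 485.15345765 -346.84195615   87.        ]
[np.float64(131.3), np.float64(232.0), np.float64(138.4), np.float64(240.9)] (array([ 486.1, -344.7]), 240.9, 138.1, 83.5)
```

```bash
python3 -m creep '[[0,0,-0.002,0.05,0],[0,0,-0.002,0.085,0],[0,0,-0.002,0.098,0],[0,0,-0.002,0.102,0],[0,0,-0.002,0.102,0],[0,0,-0.002,0.102,0]]'
python3 -c "
from h import *
st()"
python3 -m creep '[[0.05,0,0,0,0],[0.05,0,0,0,0],[0.05,0,0,0,0],[0.05,0,0,-0.02,0],[0.05,0,0,-0.08,0],[0.06,0,0,-0.11,0],[0.06,0,0,-0.11,0]]'
python3 -c "
from h import *
st(); go(.4520,.3217,.13,187.5)"
```

```text
clock: 21.6
tcp_pos: [0.4796, -0.416, 0.0957]
eef_rot: [[-0.995, 0.104, 0.002], [0.104, 0.995, -0.001], [-0.002, -0.001, -1.0]]
ft_force: [1.0, 0.6, -0.9]
width: 0.0345
t 21.6 tcp [ 0.4796 -0.416   0.0957] yaw 174.1 F [ 1.   0.6 -0.9] w 0.0345 q7 85
clock: 22.48
tcp_pos: [0.4809, -0.4164, 0.2086]
eef_rot: [[-0.995, 0.104, 0.006], [0.104, 0.995, -0.004], [-0.007, -0.003, -1.0]]
ft_force: [-0.8, 0.1, 0.3]
width: 0.0601
t 22.48 tcp [ 0.4809 -0.4164  0.2086] yaw 174.0 F [-0.8  0.1  0.3] w 0.0601 q7 90
go [0.1057 0.7313 0.0758] twist -13.5
```

```bash
python3 -m creep '[[0.06,0.1057,0.7313,-0.03,-10],[0.06,0.1057,0.7313,-0.03,-13.5],[0.06,0.1057,0.7313,-0.03,-13.5],[0.06,0.1057,0.7313,-0.03,-13.5],[0.06,0.1057,0.7313,-0.03,-13.5],[0.06,0.1057,0.7313,-0.03,-13.5],[0.06,0.1057,0.7313,-0.03,-13.5],[0.06,0.1057,0.7313,-0.03,-13.5],[0.06,0.1057,0.7313,-0.03,-13.5],[0.06,0.1057,0.7313,-0.03,-13.5]]'
python3 -m creep '[[0.06,0,0,0.05,0],[0.06,0,0,0.1,0],[0.06,0,0,0.1,0],[0.06,0,0,0.1,0],[0.06,0,0,0.1,0]]'
python3 - <<'E'
from h import *
st(); C=cam('wrist'); im=capture('wrist'); cv2.imwrite('pics/w9.png',im)
for b in blobs(im,*BLUE,amin=500): print(cv2.boundingRect(b),rect(onz(C,b[:,0],.036)))
go(.4525,.3217,.016,187.5)
E
```

```text
clock: 23.72
tcp_pos: [0.4533, 0.2098, 0.2296]
eef_rot: [[-0.991, -0.132, -0.0], [-0.132, 0.991, -0.001], [0.001, -0.001, -1.0]]
ft_force: [0.6, -0.6, -0.1]
width: 0.0597
clock: 24.35
tcp_pos: [0.455, 0.2089, 0.1315]
eef_rot: [[-0.991, -0.131, 0.003], [-0.131, 0.991, 0.002], [-0.003, 0.002, -1.0]]
ft_force: [1.1, 0.1, -0.0]
width: 0.0598
t 24.35 tcp [0.455  0.2089 0.1315] yaw -172.5 F [ 1.1  0.1 -0. ] w 0.0598 q7 23
(452, 163, 108, 143) (array([447.3, 394.8]), 113.8, 62.2, -12.6)
(381, 153, 76, 145) (array([451.5, 315.9]), 117.9, 47.9, 7.4)
(257, 128, 68, 120) (array([433.3, 214.5]), 85.8, 35.7, -3.2)
(119, 88, 95, 194) (array([445.5, 128.6]), 144.4, 45.1, 14.2)
go [-0.012   0.1122  0.1156] twist 0.0
```

```bash
python3 -m creep '[[0.06,-0.0122,0.1125,0.01,0],[0.06,-0.0122,0.1125,0.02,0],[0.06,-0.0122,0.1125,0.02,0],[0.06,-0.0122,0.1125,0.06,0],[0.06,-0.0122,0.1125,0.1,0],[0.06,-0.0122,0.1125,0.115,0],[0.06,-0.0122,0.1125,0.115,0],[0.06,-0.0122,0.1125,0.115,0]]'
python3 -m creep '[[0,0,0,0,0],[0,0,0,0,0],[0,0,0,0,0],[0,0,0,0,0],[0,0,0,-0.06,0],[0,0,0,-0.12,0],[0,0,0,-0.18,0],[0,0,0,-0.18,0]]'
python3 -c "
from h import *
st(); go(.4855,-.3485,.2,174)"
```

```text
clock: 25.4
tcp_pos: [0.452, 0.322, 0.0161]
eef_rot: [[-0.991, -0.131, 0.002], [-0.131, 0.991, 0.002], [-0.002, 0.002, -1.0]]
ft_force: [-0.3, -0.5, 0.1]
width: 0.0599
clock: 26.4
tcp_pos: [0.453, 0.3238, 0.1995]
eef_rot: [[-0.991, -0.131, 0.007], [-0.131, 0.991, 0.007], [-0.008, 0.006, -1.0]]
ft_force: [1.1, 0.1, -2.1]
width: 0.035
t 26.4 tcp [0.453  0.3238 0.1995] yaw -172.5 F [ 1.1  0.1 -2.1] w 0.035 q7 23
go [ 0.0559 -0.6708 -0.0049] twist 13.5
```

```bash
python3 -m creep '[[0,0.0559,-0.6708,-0.01,8],[0,0.0559,-0.6708,-0.01,13.5],[0,0.0559,-0.6708,-0.01,13.5],[0,0.0559,-0.6708,-0.01,13.5],[0,0.0559,-0.6708,-0.01,13.5],[0,0.0559,-0.6708,-0.01,13.5],[0,0.0559,-0.6708,-0.01,13.5],[0,0.0559,-0.6708,-0.01,13.5],[0,0.0559,-0.6708,-0.01,13.5],[0,0.0559,-0.6708,-0.01,13.5]]'
python3 -c "
from h import *
st(); go(.4855,-.3485,.2,174)"
```

```text
clock: 27.65
tcp_pos: [0.4804, -0.3048, 0.2027]
eef_rot: [[-0.995, 0.104, -0.002], [0.104, 0.995, 0.001], [0.002, 0.001, -1.0]]
ft_force: [1.3, 0.9, -1.1]
width: 0.0347
t 27.65 tcp [ 0.4804 -0.3048  0.2027] yaw 174.1 F [ 1.3  0.9 -1.1] w 0.0347 q7 77
go [-0.0096 -0.043   0.0026] twist 0.1
```

```bash
python3 -m creep '[[0,-0.0096,-0.043,0,0],[0,-0.0096,-0.043,0,0],[0,-0.0096,-0.043,0,0],[0,-0.0096,-0.043,0,0]]'
python3 - <<'E'
from h import *
st(); C=cam('wrist'); im=capture('wrist'); cv2.imwrite('pics/w10.png',im); go(.4857,-.3485,.093,174)
z=observe()['tcp_pos'][2]+.019
for b in blobs(im,*BLUE,amin=500): print(cv2.boundingRect(b),rect(onz(C,b[:,0],z)),'as in rack',rect(onz(C,b[:,0],.111)))
g=[c[:,0] for c in blobs(im,*BLUE,amin=500)]
E
```

```text
clock: 28.15
tcp_pos: [0.4868, -0.3445, 0.2036]
eef_rot: [[-0.995, 0.1, -0.001], [0.1, 0.995, 0.001], [0.001, 0.001, -1.0]]
ft_force: [-0.8, 0.3, -2.2]
width: 0.0349
t 28.15 tcp [ 0.4868 -0.3445  0.2036] yaw 174.2 F [-0.8  0.3 -2.2] w 0.0349 q7 82
go [ 0.0007 -0.0039  0.1108] twist 0.2
(230, 159, 100, 215) (array([ 474.3, -341.3]), 95.8, 40.1, -5.0) as in rack (array([ 536.3, -345.9]), 188.7, 79.0, -5.0)
(148, 139, 71, 149) (array([ 445.3, -375. ]), 58.8, 22.6, -5.4) as in rack (array([ 479.1, -412.3]), 115.8, 44.4, -5.4)
```

View pics/w10.png

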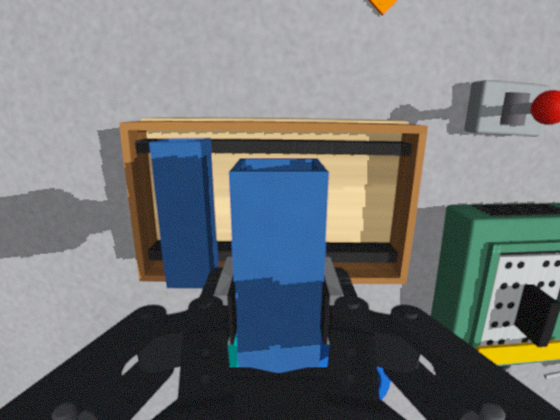

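Tube 1 lies level across both rails at (479,−412), and its apparent length fits the resting height. Lowering tube 2 into the middle slot.

```bash
python3 -m creep '[[0,0.001,-0.003,0.05,0],[0,0.001,-0.003,0.09,0],[0,0.001,-0.003,0.106,0],[0,0.001,-0.003,0.110,0],[0,0.001,-0.003,0.110,0],[0,0.001,-0.003,0.110,0]]'
python3 -c "
from h import *
st()"
python3 -m creep '[[0.05,0,0,0,0],[0.05,0,0,0,0],[0.05,0,0,0,0],[0.05,0,0,-0.02,0],[0.05,0,0,-0.08,0],[0.06,0,0,-0.12,0],[0.06,0,0,-0.12,0]]'
python3 -c "
from h import *
st(); go(.449,.405,.2,167.8)"
```

```text
clock: 28.95
tcp_pos: [0.4864, -0.3498, 0.0953]
eef_rot: [[-0.995, 0.104, 0.002], [0.104, 0.995, -0.001], [-0.002, -0.001, -1.0]]
ft_force: [-0.3, 0.6, -2.1]
width: 0.035
t 28.95 tcp [ 0.4864 -0.3498  0.0953] yaw 174.1 F [-0.3  0.6 -2.1] w 0.035 q7 76
clock: 29.82
tcp_pos: [0.488, -0.3499, 0.2188]
eef_rot: [[-0.995, 0.104, 0.008], [0.103, 0.995, -0.004], [-0.008, -0.003, -1.0]]
ft_force: [-0.5, -0.6, -1.4]
width: 0.0601
t 29.82 tcp [ 0.488  -0.3499  0.2188] yaw 174.1 F [-0.5 -0.6 -1.4] w 0.0601 q7 83
go [0.1171 0.7468 0.0158] twist 6.3
```

```bash
python3 -m creep '[[0.06,0.1171,0.7468,0,6.3],[0.06,0.1171,0.7468,0,6.3],[0.06,0.1171,0.7468,0,6.3],[0.06,0.1171,0.7468,0,6.3],[0.06,0.1171,0.7468,0,6.3],[0.06,0.1171,0.7468,0,6.3],[0.06,0.1171,0.7468,0,6.3],[0.06,0.1171,0.7468,0,6.3],[0.06,0.1171,0.7468,0,6.3],[0.06,0.1171,0.7468,0,6.3]]'
python3 - <<'E'
from h import *
st(); C=cam('wrist'); im=capture('wrist'); cv2.imwrite('pics/w11.png',im)
for b in blobs(im,*BLUE,amin=500): print(cv2.boundingRect(b),rect(onz(C,b[:,0],.036)))
go(.449,.405,.13,167.8)
E
```

```text
clock: 31.08
tcp_pos: [0.4525, 0.2764, 0.2139]
eef_rot: [[-0.977, 0.212, -0.0], [0.212, 0.977, -0.001], [0.0, -0.001, -1.0]]
ft_force: [0.7, 0.3, 0.9]
width: 0.0599
t 31.07 tcp [0.4525 0.2764 0.2139] yaw 167.8 F [0.7 0.3 0.9] w 0.0599 q7 10
(80, 144, 111, 135) (array([444.9, 131.8]), 143.9, 52.1, 14.2)
(187, 140, 55, 89) (array([433.6, 217.1]), 85.9, 41.1, -3.5)
(378, 101, 57, 117) (array([449. , 402.7]), 113.2, 46.1, -12.5)
go [0.0241 0.1122 0.0869] twist 0.6
```

```bash
python3 -m creep '[[0.06,0.0235,0.115,0.087,0],[0.06,0.0235,0.115,0.087,0],[0.06,0.0235,0.115,0.087,0],[0.06,0.0235,0.115,0.087,0],[0.06,0.0235,0.115,0.087,0]]'
python3 - <<'E'
from h import *
st(); C=cam('wrist'); im=capture('wrist'); cv2.imwrite('pics/w12.png',im)
for b in blobs(im,*BLUE,amin=500): print(cv2.boundingRect(b),rect(onz(C,b[:,0],.036)))
go(.450,.4075,.016,167.6)
E
```

```text
clock: 31.75
tcp_pos: [0.4554, 0.3901, 0.1277]
eef_rot: [[-0.977, 0.214, 0.001], [0.214, 0.977, -0.001], [-0.001, -0.001, -1.0]]
ft_force: [-0.7, 0.1, -0.6]
width: 0.0599
t 31.75 tcp [0.4554 0.3901 0.1277] yaw 167.6 F [-0.7  0.1 -0.6] w 0.0599 q7 0
(0, 232, 59, 112) (array([480.2, 168.4]), 110.8, 53.2, -29.4)
(15, 176, 96, 114) (array([433.5, 226.3]), 87.3, 58.6, -3.1)
(277, 126, 52, 152) (array([449.5, 408.5]), 114.5, 35.2, -12.4)
go [0.0094 0.0158 0.1119] twist 0.0
```

```bash
python3 -m creep '[[0.06,0.0097,0.0167,0.03,0],[0.06,0.0097,0.0167,0.07,0],[0.06,0.0097,0.0167,0.1,0],[0.06,0.0097,0.0167,0.112,0],[0.06,0.0097,0.0167,0.112,0],[0.06,0.0097,0.0167,0.112,0]]'
python3 -m creep '[[0,0,0,0,0],[0,0,0,0,0],[0,0,0,0,0],[0,0,0,0,0],[0,0,0,-0.06,0],[0,0,0,-0.12,0],[0,0,0,-0.18,0],[0,0,0,-0.18,0]]'
python3 -c "
from h import *
st(); go(.4924,-.2829,.2,174)"
```

```text
clock: 32.55
tcp_pos: [0.4494, 0.411, 0.0165]
eef_rot: [[-0.977, 0.213, 0.002], [0.213, 0.977, 0.002], [-0.001, 0.002, -1.0]]
ft_force: [1.4, -0.2, 0.5]
width: 0.0602
clock: 33.55
tcp_pos: [0.4501, 0.4134, 0.2003]
eef_rot: [[-0.977, 0.212, 0.007], [0.212, 0.977, 0.008], [-0.005, 0.01, -1.0]]
ft_force: [-0.3, 0.2, -2.8]
width: 0.0349
t 33.55 tcp [0.4501 0.4134 0.2003] yaw 167.7 F [-0.3  0.2 -2.8] w 0.0349 q7 3
go [-0.1892 -0.6715 -0.0052] twist -6.3
```

```bash
python3 -m creep '[[0,-0.1892,-0.6715,-0.01,-3],[0,-0.1892,-0.6715,-0.01,-6.3],[0,-0.1892,-0.6715,-0.01,-6.3],[0,-0.1892,-0.6715,-0.01,-6.3],[0,-0.1892,-0.6715,-0.01,-6.3],[0,-0.1892,-0.6715,-0.01,-6.3],[0,-0.1892,-0.6715,-0.01,-6.3],[0,-0.1892,-0.6715,-0.01,-6.3],[0,-0.1892,-0.6715,-0.01,-6.3],[0,-0.1892,-0.6715,-0.01,-6.3]]'
python3 -c "
from h import *
st(); go(.4924,-.2829,.2,174)"
```

```text
clock: 34.8
tcp_pos: [0.4856, -0.2153, 0.2029]
eef_rot: [[-0.995, 0.103, -0.002], [0.103, 0.995, 0.001], [0.002, 0.001, -1.0]]
ft_force: [1.3, 0.7, -2.0]
width: 0.0346
t 34.8 tcp [ 0.4856 -0.2153  0.2029] yaw 174.1 F [ 1.3  0.7 -2. ] w 0.0346 q7 66
go [-0.0138 -0.0665  0.0028] twist 0.1
```

```bash
python3 -m creep '[[0,-0.0138,-0.0665,0,0],[0,-0.0138,-0.0665,0,0],[0,-0.0138,-0.0665,0,0],[0,-0.0138,-0.0665,0,0]]'
python3 - <<'E'
from h import *
st(); C=cam('wrist'); im=capture('wrist'); cv2.imwrite('pics/w13.png',im); go(.4926,-.2829,.093,174)
for b in blobs(im,*BLUE,amin=500): print(cv2.boundingRect(b),'as in rack',rect(onz(C,b[:,0],.111)))
b=max(blobs(im,*BLUE,amin=500),key=cv2.contourArea)[:,0]; print('near end row',b[:,1].min())
E
```

```text
clock: 35.3
tcp_pos: [0.4934, -0.2786, 0.2036]
eef_rot: [[-0.995, 0.1, -0.001], [0.1, 0.995, 0.001], [0.001, 0.001, -1.0]]
ft_force: [-0.5, 1.3, -2.3]
width: 0.0347
t 35.3 tcp [ 0.4934 -0.2786  0.2036] yaw 174.3 F [-0.5  1.3 -2.3] w 0.0347 q7 74
go [ 0.0004 -0.0044  0.1108] twist 0.3
(230, 160, 99, 214) as in rack (array([ 543.3, -280. ]), 187.9, 79.1, -5.1)
(150, 140, 68, 149) as in rack (array([ 486.7, -346.2]), 116.1, 44.1, -6.1)
(59, 140, 86, 147) as in rack (array([ 479.6, -407.8]), 116.2, 53.4, -5.6)
near end row 160
```

View pics/w13.png

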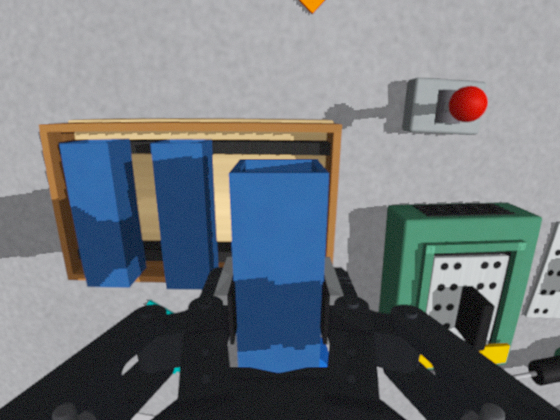

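```bash
python3 -m creep '[[0,0.0005,-0.003,0.05,0],[0,0.0005,-0.003,0.09,0],[0,0.0005,-0.003,0.106,0],[0,0.0005,-0.003,0.110,0],[0,0.0005,-0.003,0.110,0],[0,0.0005,-0.003,0.110,0]]'
python3 -c "
from h import *
st()"
python3 -m creep '[[0.048,0,0,0,0],[0.048,0,0,0,0],[0.048,0,0,0,0],[0.048,0,0,-0.02,0],[0.048,0,0,-0.08,0],[0.048,0,0,-0.15,0],[0.048,0,0,-0.22,0],[0.048,0,0,-0.25,0],[0.048,0,0,-0.25,0],[0.048,0,0,-0.25,0]]'
python3 - <<'E'
from h import *
st(); C=cam('wrist'); im=capture('wrist'); cv2.imwrite('pics/w14.png',im); cv2.imwrite('pics/s14.png',capture('scene'))
for b in blobs(im,*BLUE,amin=500): print(cv2.boundingRect(b),'as in rack',rect(onz(C,b[:,0],.111)))
E
```

```text
clock: 36.1
tcp_pos: [0.4936, -0.284, 0.0952]
eef_rot: [[-0.995, 0.104, 0.002], [0.104, 0.995, -0.001], [-0.002, -0.001, -1.0]]
ft_force: [-0.1, 0.0, -2.1]
width: 0.0347
t 36.1 tcp [ 0.4936 -0.284   0.0952] yaw 174.1 F [-0.1  0.  -2.1] w 0.0347 q7 67
clock: 37.35
tcp_pos: [0.492, -0.2837, 0.344]
eef_rot: [[-0.995, 0.103, -0.001], [0.103, 0.995, -0.0], [0.001, -0.0, -1.0]]
ft_force: [-0.0, 0.4, -0.8]
width: 0.0477
t 37.35 tcp [ 0.492  -0.2837  0.344 ] yaw 174.1 F [-0.   0.4 -0.8] w 0.0477 q7 83
(260, 273, 64, 67) as in rack (array([ 662.6, -283.5]), 101.3, 83.7, -6.0)
(261, 132, 34, 98) as in rack (array([ 494.5, -284.1]), 114.3, 37.9, -5.9)
(202, 132, 40, 97) as in rack (array([ 487.3, -348. ]), 113.4, 41.8, -6.2)
(143, 131, 48, 98) as in rack (array([ 479.9, -411.3]), 115.0, 47.4, -5.5)
(530, 57, 30, 105) as in rack (array([443.6,  29.8]), 119.2, 36.0, 6.4)
```

View pics/w14.png

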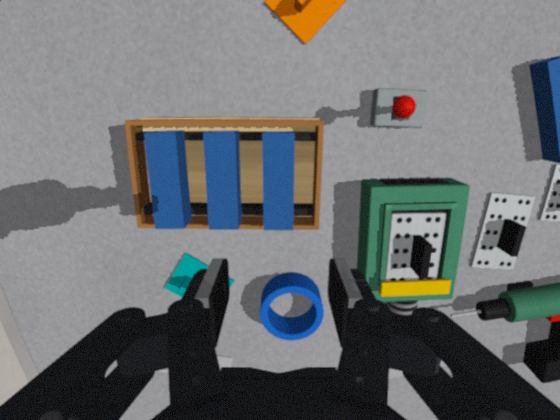

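All three tubes lie across the rails between the fences, the grate is in place and the knob is still off (about y −0.144). Now the switch: I close the fingers and go to the −y side of the knob.

```bash
python3 -c "
from h import *
go(.422,-.188,.16,174);go(.422,-.188,.086,174)
im=cv2.imread('pics/w14.png');C=cam('wrist')
for b in blobs(im,(0,150,80),(8,255,255),100): print(cv2.boundingRect(b),onz(C,[b[:,0].mean(0)],.092))"
```

```text
go [0.0786 0.0879 0.183 ] twist 0.1
go [0.0784 0.0878 0.257 ] twist 0.1
(394, 96, 21, 21) [[ 0.42351439 -0.1321519   0.092     ]]
```

```bash
python3 -m creep '[[0,0.0785,0.088,0.15,0],[0,0.0785,0.088,0.18,0],[0,0.0785,0.088,0.18,0],[0,0.0785,0.088,0.18,0],[0,0.0785,0.088,0.2,0],[0,0.0785,0.088,0.24,0],[0,0.0785,0.088,0.257,0],[0,0.0785,0.088,0.257,0],[0,0.0785,0.088,0.257,0]]'
python3 -m creep '[[0,0,0.02,0,0],[0,0,0.035,0,0],[0,0,0.045,0,0],[0,0,0.055,0,0],[0,0,0.065,0,0],[0,0,0.075,0,0],[0,0,0.082,0,0],[0,0,0.088,0,0],[0,0,0.088,0,0]]'
python3 -c "
from h import *
st()"
```

```text
clock: 38.58
tcp_pos: [0.4237, -0.188, 0.087]
eef_rot: [[-0.995, 0.103, -0.0], [0.103, 0.995, 0.0], [0.0, 0.0, -1.0]]
ft_force: [0.1, 0.5, -0.2]
width: 0.0003
clock: 39.7
tcp_pos: [0.4329, -0.0999, 0.0868]
eef_rot: [[-0.995, 0.102, 0.0], [0.102, 0.995, 0.001], [0.0, 0.001, -1.0]]
ft_force: [-1.3, -0.6, 0.2]
width: 0.0
t 39.7 tcp [ 0.4329 -0.0999  0.0868] yaw 174.1 F [-1.3 -0.6  0.2] w 0.0 q7 32
```

Next I push on in small steps until the force shows the hard stop.

```bash
python3 -m creep '[[0,0,0.003,0,0],[0,0,0.005,0,0],[0,0,0.005,0,0]]'
python3 -m creep '[[0,0,0.002,0,0],[0,0,0.004,0,0],[0,0,0.004,0,0]]'
```

```text
clock: 40.08
tcp_pos: [0.4328, -0.0983, 0.0868]
eef_rot: [[-0.994, 0.106, -0.001], [0.106, 0.994, -0.004], [0.001, -0.004, -1.0]]
ft_force: [-0.2, -5.4, -1.3]
width: -0.0001
clock: 40.45
tcp_pos: [0.4327, -0.098, 0.0868]
eef_rot: [[-0.994, 0.11, -0.003], [0.11, 0.994, -0.01], [0.002, -0.011, -1.0]]
ft_force: [0.2, -13.1, 0.8]
width: 0.0003
```

Hard stop reached. I back off, retreat and check.

```bash
python3 -m creep '[[0,0,-0.03,0,0],[0,0,-0.06,0,0],[0,0,-0.06,0,0],[0,0,-0.06,-0.06,0],[0,0,-0.06,-0.12,0],[0,0.0,-0.06,-0.18,0],[0.05,0,-0.06,-0.25,0],[0.05,0,-0.06,-0.25,0],[0.05,-0.03,-0.06,-0.25,0],[0.05,-0.03,-0.06,-0.25,0]]'
python3 - <<'E'
from h import *
st(); C=cam('wrist'); im=capture('wrist'); a=capture('scene'); cv2.imwrite('pics/w15.png',im); cv2.imwrite('pics/s15.png',a)
for b in blobs(im,*BLUE,amin=500): print(cv2.boundingRect(b),'as in rack',rect(onz(C,b[:,0],.111)))
for b in blobs(im,(0,150,80),(8,255,255),100): print('knob',onz(C,[b[:,0].mean(0)],.092))
o=np.zeros((600,720,3),np.uint8); o=np.hstack([im,cv2.resize(a[130:330,70:490],(700,333))[:,:0] if 0 else im[:,:0]]); 
c=cv2.resize(a[130:330,70:490],(560,267)); v=np.vstack([im[:330],c]); cv2.imwrite('pics/f15.png',v)
E
```

```text
clock: 41.7
tcp_pos: [0.4585, -0.1536, 0.3362]
eef_rot: [[-0.995, 0.102, 0.001], [0.102, 0.995, 0.001], [-0.001, 0.001, -1.0]]
ft_force: [-0.3, -0.4, 0.8]
width: 0.0503
t 41.7 tcp [ 0.4585 -0.1536  0.3362] yaw 174.1 F [-0.3 -0.4  0.8] w 0.0503 q7 70
(213, 302, 32, 64) as in rack (array([ 662.1, -238.8]), 104.8, 37.9, -20.7)
(151, 170, 46, 97) as in rack (array([ 492.3, -279.4]), 119.9, 47.6, -6.2)
(95, 170, 53, 96) as in rack (array([ 485.2, -342.2]), 119.7, 54.1, -5.9)
(42, 170, 59, 95) as in rack (array([ 478.2, -404.4]), 120.0, 58.9, -5.5)
(511, 96, 47, 62) as in rack (array([424.4, 141.4]), 68.5, 49.7, -3.0)
(446, 86, 54, 108) as in rack (array([435.4,  70.2]), 122.1, 43.4, 14.6)
knob [[ 0.43213114 -0.07148429  0.092     ]]
```

View pics/f15.png

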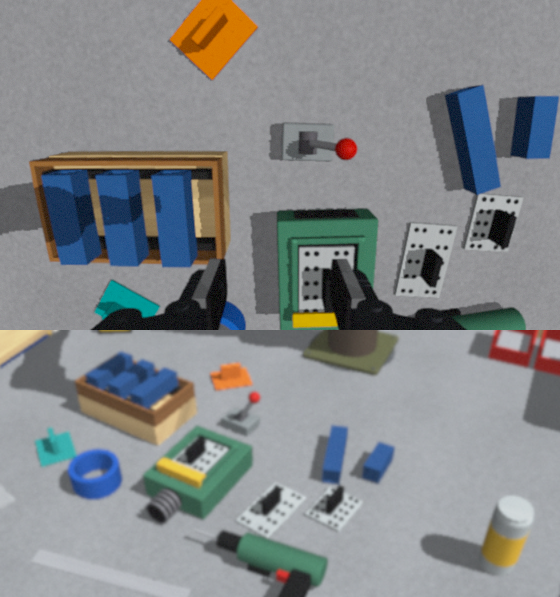

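The frame shows the three tubes across the rails, the grate home under the lip, the knob over at (346,148), the wrong-size parts on the bench and the bystanders untouched. Handing in.

```bash
python3 -c "
from workcell import *
print(job_done()); print(observe()['clock'])"
```

```text
the job is handed in; nothing more can be done
None
the job is handed in; nothing more can be done
```

The sanding corner is set up and the job is handed in at about 42 s on the robot clock; no verdict was reported.

- **Short grate:** I lifted grate_a out of the recess and laid it on the bench.
- **Fitting grate:** I set grate_b (110 mm) down with its −x edge on the low rim and pushed it in under the lip until that edge dropped behind the rim. It measured about 1.5 mm from the recess centre and looked flat; I did not measure its tilt.
- **Tubes:** All three 115 mm tubes lie across both rails between the fences. They measured within about 2 mm of the rack's centre line in x, and their heights fit resting on the rails.
- **Switch:** I pushed the lever over last, to a hard stop at about 13 N. The knob is within about 4 mm of where I calculated "fully on" should be. It travelled about 61 mm by my measurement, against the nominal 77 mm. I put the difference down to the knob's starting position and my height assumption, because the stop force and end position both indicate fully over.
- **Left alone:** Grate_c, tube_d and tube_e are on the bench, and the drill, tape, spray can and coloured look-alikes look undisturbed. I saw no knocked part and no dropped grip.

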